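Wind down the stabiliser leg of the balance slab and lock it

TASK

The stone slab under the balance still has its stabiliser leg wound up. Wind the crank on top of the leg clockwise until the foot has come down and bears firmly on its wear plate, the crank going clearly heavier, but stop before the leg lifts the slab off its other feet; then swing the clamp lever round clockwise, fully home, to lock the leg. Leave the pot on the balance pan and the bottle beside the leg standing where they are.

Things in the scene. Friction and masses are not known exactly. Their poses are not given: they have to be found in the camera images.
- stand: Balance stand, fixed: dark stone slab 120 x 285 x 48 mm (top z 82 mm) on small feet, white balance with round pan on it; at its left end a grey jack leg, a vertical tube with a square gear case (top z 148 mm). Origin: on the worktop on the leg's vertical axis, about which the crank turns too; x points away from the robot, y left; slab from y -40 to -325 mm. 13 kg.
- foot_plate: Flat steel wear plate, 80 mm across, 4 mm thick, fixed on the worktop under the leg; origin under its centre. The leg's black rubber foot (56 mm across) hangs 10 to 42 mm above it, different each time; the foot's height is not reported. Beware: the clear glass screen at y = 0.31 m (from x = 0.35 m back, 1.4 m tall) is solid.
- knob_mid (a point): Middle of the black crank knob: upright, 22 mm across, 43 mm tall (z 163 to 206 mm), spins freely on a 35 mm crank arm. Clockwise from above lowers the foot 30 mm a turn; a brake holds the crank where left. Foot free: 9 N along the circle (4 to 7 N remain on the hand when it stops). Foot down: 1.3 N more per 10 N on the sprung foot.
- slab_end (a point): Point on the middle of the slab's top, 10 mm from its left (crank) end, 50 mm from the leg's axis. The foot bears well (near 40 N, knob pull up by 4 to 6 N) a third of a turn after touching its plate; nearly half a turn after touching (55 N, pull up by 7.5 N) the slab's left end starts to rise, tipping about the feet at its far right end.
- lever_post (a point): Middle of the grip of the clamp lever's black upright post, 13 mm across, z 106 to 160 mm. The post stands 58 mm from the lever's vertical pivot, which lies 46 mm to the left (+y) of the leg's axis in the stand's frame.
- lever (a joint): Clamp lever angle, rad: near 0 open (pointing left and towards the robot, 0.75 rad from the stand's +y), 1.5 at the stop, fully home (left and away from the robot). Grows clockwise from above. Stiff: about 3.5 N at the post; stays where left.
- pot_a_mid (a point): Centre of the loose specimen pot with screw cap, 51 mm across, 62 mm tall, standing on the balance pan.
- rinse_mid (a point): Centre of the loose slim white bottle, 39 mm across, 128 mm tall, standing behind and to the left of the leg.
Not all that is in view belongs to the job. Of the things shaped like the foot_plate, the steel one is meant.

How it is judged:
By the outcome, as a careful person would: the job done as asked, in the order asked, and still so for the second after the job is handed in, with the robot touching nothing.
It also fails if it takes over 61 s, if anything falls off the work surface, if the arm or the gripper's body presses on something with over 40 N, if the wrist force passes 120 N, or if a joint passes its speed limit or range.

ROBOT

A 6-joint arm with a two-finger parallel gripper is mounted at the origin on a cart in front of the work surface, level with it; the furniture and walls round the work are solid. World frame = base frame: x ahead of the robot, y to its left, z up, the work surface at z = 0. Lengths are in mm, angles in rad, forces in N, time in s.
With the tool pointing down it reaches from about 350 to 975 mm from the base axis. Payload 7.1 kg.
Tool frame: the origin (TCP) lies at the very end of the fingers, on their centre line; the grasp point (between the pads) lies 19 mm behind it; x points along the fingers, z is the direction in which the jaws open and shut, and the axes are right-handed (so a half turn about x gives the same grasp; the last joint's range is limited). The gripper opens to 88 mm and grips with 3 to 60 N. Pads are 20 mm wide; open, the fingers measure 115 mm over their backs; the gripper's body (75 mm by 178 mm) begins 61 mm behind the grasp point.
Start: joints at [1.153, 0.423, 1.63, -0, 1.089, -0.019], TCP at [242.663, 575.951, 197.275] pointing down, gripper open.
Joint ranges: [-3, 3], [-0.9, 2.11], [0.09, 2.58], [-1.31, 4.45], [0.11, 2.69], [-2.54, 2.54]. Speed limits (rad/s): [2.39, 2.39, 3.01, 3.14, 3.14, 3.14].

INTERFACE

Orientations are given as a rotation vector (axis times angle).
In Python, from workcell import * gives the robot as it stands.
- The arm moves only by the shell command python3 -m crank 'ROWS'. ROWS is JSON, a list of rows, each a list of 3 entries, a list of its own where there are three numbers: the shift along the tool's x, y, z in cm, then the turn, a rotation vector about the tool's x, y, z in degrees, then the finger opening in cm, from 0 to 8.78. In form: [[[dx, dy, dz], [rx, ry, rz], claw], ...]. A call has 1 to 5 rows; each row shifts and turns the commanded pose from where the row before left it, along the tool's axes as they then stand; what a row does not reach is not made up. A row lasts 1/8 s, in which the tool goes at most 62.5 mm and 10.7 degrees, less where a joint would pass 70% of its speed; a pose out of reach is approached as far as the arm can. A call with a gripper value outside its range is refused whole. The fingers move at their own pace and stop on an object; the grip force is fixed at half the most. Time passes only in rows, so rows that do not move let the fingers close. It gives the time, the measured TCP pose, the force and the opening at its end, in the units of the state.
- get_obs(): the state, without advancing time (a new reading comes with each control period).
- get_image(name): name is "scene" or "top" or "wrist"; returns a dict with "pixels" (400x640x3 uint8, red, green, blue), "mtx" (3x3 intrinsics, pixels), "view" (4x4, takes a point from world to camera coordinates). Camera axes: x right, y down, z forward; pixel columns grow to the right and rows downward; lengths in mm; the calibration is good to about 2 mm. A picture is of the moment at which its call begins. There is no depth.
- close_job(): hands the job in, once; it reports no verdict.
The state is a dict: "t": time; "qpos": joint angles; "qvel": joint speeds; "joint_torque": joint torques, N m; "ee_pos": TCP position; "orientation": TCP orientation; "ft_force": force on the tool from outside, world axes, zero at the start; "moment": the same for the moment, N m; "width": finger opening in mm.
Only numpy, scipy, OpenCV 4.12 (cv2) and the standard library are available. Lean on these libraries where they do the work, as an engineer would, in place of code of your own. Each camera call takes 0.05 s, during which the arm holds its last target.

## Working session

There is one attempt and no reset: what is moved stays moved. The work goes in short steps, Python scripts to look and compute and a shell command to move; the robot and the scene stay as the last step left them, time stands still between calls to the robot, and variables do not carry over. Pictures are saved under pics/ and viewed, and the job is handed in when it is done.

```bash
ls; mkdir -p pics
python3 - <<'E'
from workcell import *
import cv2
o=get_obs()
for k,v in o.items(): print(k,v)
for n in ["scene","top","wrist"]:
    im=get_image(n); cv2.imwrite(f"pics/{n}0.png",im["pixels"][:,:,::-1]); print(n,im["mtx"].tolist(),im["view"].round(4).tolist())
E
```

```text
pics
t 0.0
qpos [ 1.15302488e+00  4.23846455e-01  1.63070034e+00 -1.00238419e-05
  1.08857313e+00 -1.90090347e-02]
qvel [-0.00171117  0.00124619  0.00059699  0.00044527  0.00049053  0.00138446]
joint_torque [-1.28651944e-03 -5.44629264e+01 -2.73672098e+01  6.44226861e-02
  2.27635325e-02 -1.31089487e-04]
ee_pos [242.4158798  575.42488841 196.49415225]
orientation [-0.91150223  1.37317626  0.91013892]
ft_force [ 0.18290338  0.68060696 -1.03325884]
moment [ 0.02024199 -0.04031573  0.00162531]
width 87.48492533812404
scene [[520.2576507486651, 0.0, 311.6763206048689], [0.0, 520.2576507486651, 197.6778288937021], [0.0, 0.0, 1.0]] [[0.742, -0.6701, -0.0178, -463.9379], [-0.5148, -0.5526, -0.6555, 418.6127], [0.4294, 0.4956, -0.755, 906.843], [0.0, 0.0, 0.0, 1.0]]
top [[460.8430280165694, 0.0, 321.4752767018576], [0.0, 460.8430280165694, 197.5182511534406], [0.0, 0.0, 1.0]] [[-0.005, -1.0, 0.0025, 5.895], [-0.9974, 0.0048, -0.0724, 606.2557], [0.0724, -0.0028, -0.9974, 987.4315], [0.0, 0.0, 0.0, 1.0]]
wrist [[302.69583358721843, 0.0, 319.69152758493004], [0.0, 302.69583358721843, 195.99501239258143], [0.0, 0.0, 1.0]] [[0.3883, 0.9215, -0.0014, -623.7429], [0.8812, -0.3708, 0.2934, -34.2645], [0.2698, -0.1151, -0.956, 392.2263], [0.0, 0.0, 0.0, 1.0]]
```

View pics/scene0.png

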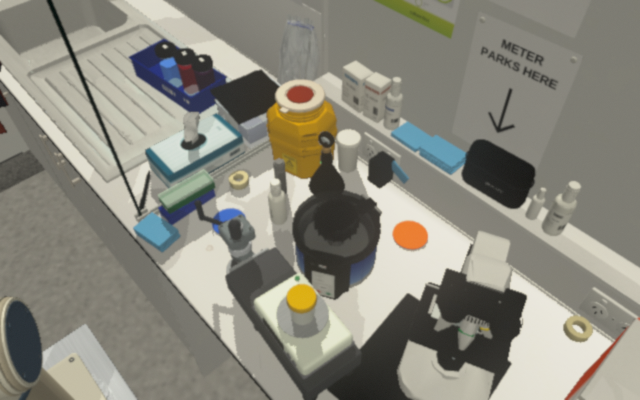

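View pics/top0.png

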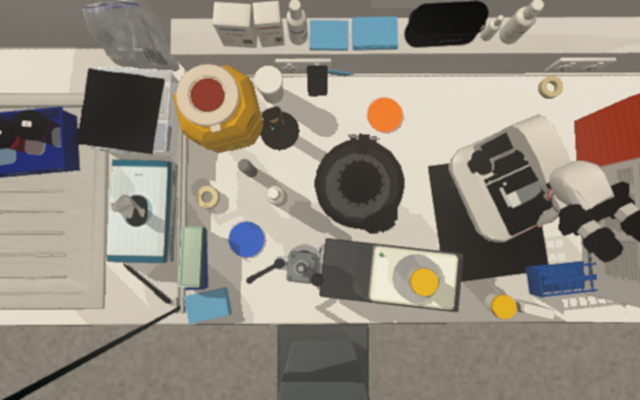

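View pics/wrist0.png

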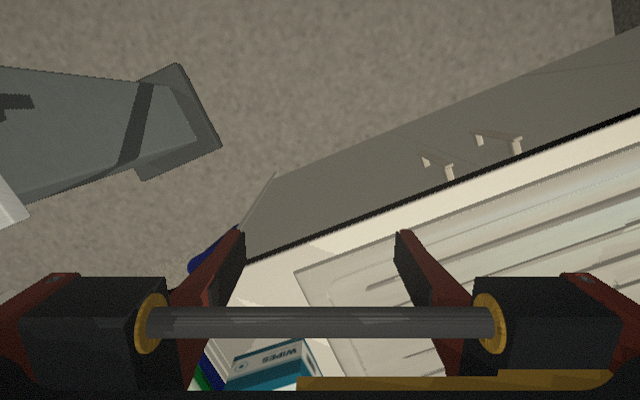

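```bash
cat > h.py <<'E'
from workcell import *
import cv2, numpy as np
from scipy.spatial.transform import Rotation as R
def ray(im,u,v):
    V=im["view"];K=im["mtx"]
    d=V[:3,:3].T@np.linalg.inv(K)@np.array([u,v,1.0]); c=-V[:3,:3].T@V[:3,3]
    return c,d
def onz(im,u,v,z):
    c,d=ray(im,u,v); return c+d*(z-c[2])/d[2]
def proj(im,p):
    q=im["view"][:3,:3]@np.array(p,float)+im["view"][:3,3]; q=im["mtx"]@q; return q[:2]/q[2]
def tri(im1,p1,im2,p2):
    A=[];b=[]
    for im,p in((im1,p1),(im2,p2)):
        c,d=ray(im,*p); d=d/np.linalg.norm(d); M=np.eye(3)-np.outer(d,d); A.append(M);b.append(M@c)
    A=np.vstack(A);b=np.hstack(b); x=np.linalg.lstsq(A,b,rcond=None)[0]; return x,np.linalg.norm(A@x-b)
def crop(im,x0,y0,x1,y1,s,fn):
    cv2.imwrite(fn,cv2.resize(im["pixels"][y0:y1,x0:x1,::-1],None,fx=s,fy=s,interpolation=cv2.INTER_CUBIC))
E
python3 - <<'E'
from h import *
im=get_image("top"); crop(im,220,200,480,330,3,"pics/t1.png")
im=get_image("scene"); crop(im,180,130,340,290,3.7,"pics/s1.png")
o=get_obs();print(R.from_rotvec(o["orientation"]).as_matrix().round(3))
E
```

```text
[[-0.    -0.922  0.388]
 [-0.001  0.388  0.922]
 [-1.     0.    -0.001]]
```

View pics/t1.png

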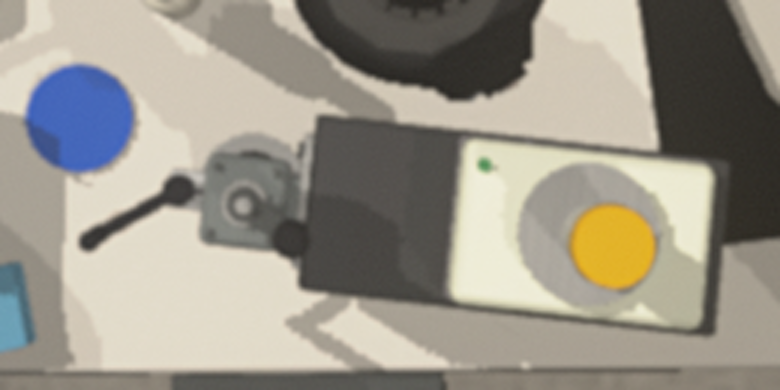

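View pics/s1.png

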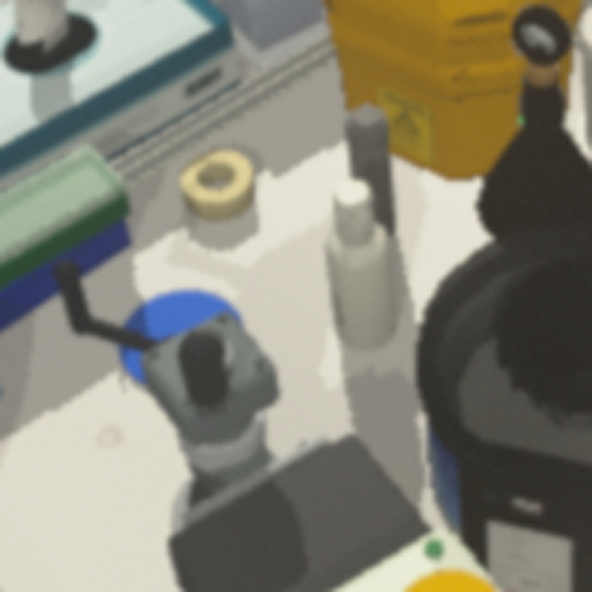

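Run:
```python
from h import *
im=get_image("top"); sc=get_image("scene")
f=lambda a,b:(220+a/3-0.33,200+b/3-0.33)
C=[onz(im,*f(*p),82) for p in [(318,115),(300,288),(713,333),(729,160)]]
for c in C: print(c.round(1))
xd=(C[0]-C[1]+C[3]-C[2]); xd/=np.linalg.norm(xd); print("yaw",np.degrees(np.arctan2(xd[1],xd[0])), "yaw2",np.degrees(np.arctan2(*( (C[0]-C[3])[:2]*[-1,1]))))
yd=np.array([-xd[1],xd[0],0]); print("axis from slab", (C[0]+C[1])/2+40*yd)
print("hub",[onz(im,*f(243,205),z).round(1) for z in (148,160)])
print("knob",[onz(im,*f(290,238),z).round(1) for z in (206,)])
print("pivot",onz(im,*f(180,190),110).round(1))
print("post",onz(im,*f(90,240),160).round(1))
print("post tri knob tri")
g=lambda a,b:(180+a/3.7,130+b/3.7)
print(tri(im,f(90,240),sc,g(66,268)),tri(im,f(290,238),sc,g(205,342)))
```

```text
[518.8  -5.1  82. ]
[402.3   7.8  82. ]
[ 370.9 -270.9   82. ]
[ 486.9 -284.9   82. ]
yaw -6.5742911058713345 yaw2 -6.513421208299323
axis from slab [465.14479323  41.07441487  82.        ]
hub [array([463.4,  43.4, 148. ]), array([464.4,  42.9, 160. ])]
knob [array([448.6,  13.2, 206. ])]
pivot [470.4  86.5 110. ]
post [443.3 138.  160. ]
post tri knob tri
(array([443.92274859, 137.62409691, 159.39521817]), np.float64(1.1939805383059081)) (array([450.30529389,  12.07303654, 205.56795919]), np.float64(2.986936962329926))
```

Run:
```python
from h import *
im=get_image("top"); sc=get_image("scene")
print("cooker",tri(im,(360,182),sc,(343,214)))
for z in(150,200,250): print(z,[onz(im,*p,z).round(0) for p in((360,182),(317,195),(340,222))])
print("bottle cap",tri(im,(276,195),sc,(275.5,183)))
```

```text
cooker (array([632.82176148, -75.41664649, 154.00306434]), np.float64(11.86447054657992))
150 [array([626., -71., 150.]), array([602.,  12., 150.]), array([550., -32., 150.])]
200 [array([621., -66., 200.]), array([598.,  11., 200.]), array([549., -30., 200.])]
250 [array([616., -62., 250.]), array([594.,  11., 250.]), array([548., -27., 250.])]
bottle cap (array([604.60970908,  90.87258785, 134.73139626]), np.float64(2.022598429349226))
```

```bash
cat >> h.py <<'E'
def yawR(y): # y = world angle (deg) of tool z (jaw axis), tool x down
    c,s=np.cos(np.radians(y)),np.sin(np.radians(y))
    return np.array([[0,-s,c],[0,c,s],[-1,0,0]])
def rows(start,targets,claw):
    """start,targets: (x,y,z,jawyaw)"""
    out=[];p=np.array(start,float)
    for t in targets:
        t=np.array(t,float); d=yawR(p[3]).T@(t[:3]-p[:3])/10; r=-(t[3]-p[3])
        d=d.round(2); r=round(r,1)
        out.append([d.tolist(),[r,0,0],claw])
        p[:3]+=yawR(p[3])@d*10; p[3]-=r
    for i in range(0,len(out),5): print(out[i:i+5])
    print("end",p.round(2))
E
python3 - <<'E'
from h import *
J=67.15
rows((242.7,576,197.3,J),[(218,522,215,J),(190,470,230,J),(172,415,240,J),(178,360,240,J),(190,310,240,J),
(220,283,240,J),(252,258,240,J),(287,214,240,62),(322,168,240,52),(354,130,240,42),(386,92,240,32),(417,52,240,22),(449,12.5,240,12),(449,12.5,240,2)],8.7)
E
```

```text
[[[-1.77, 0.18, -5.94], [np.float64(-0.0), 0, 0], 8.7], [[-1.5, 0.56, -5.87], [np.float64(-0.0), 0, 0], 8.7], [[-1.0, -0.48, -5.77], [np.float64(-0.0), 0, 0], 8.7], [[0.0, -2.69, -4.84], [np.float64(-0.0), 0, 0], 8.7], [[0.0, -3.04, -4.14], [np.float64(-0.0), 0, 0], 8.7]]
[[[0.0, -3.82, -1.32], [np.float64(-0.0), 0, 0], 8.7], [[0.0, -3.92, -1.06], [np.float64(-0.0), 0, 0], 8.7], [[0.0, -4.93, -2.7], [np.float64(5.2), 0, 0], 8.7], [[0.0, -5.25, -2.41], [np.float64(10.0), 0, 0], 8.7], [[0.0, -4.86, -1.02], [np.float64(10.0), 0, 0], 8.7]]
[[[0.0, -4.97, -0.16], [np.float64(10.0), 0, 0], 8.7], [[0.0, -5.03, 0.51], [np.float64(10.0), 0, 0], 8.7], [[0.0, -4.86, 1.49], [np.float64(10.0), 0, 0], 8.7], [[0.0, -0.0, 0.0], [np.float64(10.0), 0, 0], 8.7]]
end [448.95  12.52 240.     1.95]
```

```bash
python3 -m crank '[[[-1.8,0.2,-5.9],[0,0,0],8.7],[[-1.5,0.5,-5.8],[0,0,0],8.7],[[-1,-0.5,-5.8],[0,0,0],8.7],[[0,-2.7,-4.8],[0,0,0],8.7],[[0,-3,-4.1],[0,0,0],8.7]]'; python3 -c "from h import *;print(get_obs())"
```

```text
t: 1.08
ee_pos: [190.4, 309.7, 240.5]
orientation: [-0.912, 1.37, 0.912]
ft_force: [0.7, 0.7, 0.4]
width: 87.3
{'t': 1.075, 'qpos': array([ 9.87025523e-01, -4.66790097e-02,  2.11448917e+00, -1.48569021e-04,
        1.07286375e+00, -1.86492741e-01]), 'qvel': array([-0.75463925, -0.52912484,  0.51047416, -0.0035308 ,  0.00353621,
       -0.73737623]), 'joint_torque': array([  6.4849703 , -20.9868139 , -27.18485713,   0.26974107,
         0.15810041,   1.07959114]), 'ee_pos': array([190.35559487, 309.67908654, 240.51780344]), 'orientation': array([-0.91151234,  1.37040957,  0.91190383]), 'ft_force': array([0.684728  , 0.6946203 , 0.42914218]), 'moment': array([ 0.01144554, -0.01683101,  0.00456642]), 'width': 87.33498432231497}
```

```bash
python3 -m crank '[[[0,-3.8,-1.3],[0,0,0],8.7],[[0,-3.9,-1.1],[0,0,0],8.7],[[0,-4.9,-2.7],[5.2,0,0],8.7],[[0,-5.2,-2.4],[10,0,0],8.7],[[0,-4.9,-1],[10,0,0],8.7]]'; python3 -m crank '[[[0,-5,-0.2],[10,0,0],8.7],[[0,-5,0.5],[10,0,0],8.7],[[0,-4.9,1.5],[10,0,0],6],[[0,0,0],[10,0,0],6]]'
python3 - <<'E'
from h import *
o=get_obs();print(o["ee_pos"],R.from_rotvec(o["orientation"]).as_matrix().round(3))
a=get_image("wrist");cv2.imwrite("pics/w2.png",a["pixels"][:,:,::-1]);print(a["mtx"],a["view"].tolist(), proj(a,(449,12.5,206)),proj(a,(464.5,42,150)))
a=get_image("scene");cv2.imwrite("pics/s2.png",a["pixels"][:,:,::-1])
E
```

```text
t: 1.7
ee_pos: [355.2, 130.0, 240.7]
orientation: [-0.568, 1.494, 0.568]
ft_force: [0.0, 1.4, 0.4]
width: 87.4
t: 2.2
ee_pos: [451.1, 11.1, 240.4]
orientation: [-0.019, 1.57, 0.019]
ft_force: [-1.5, -0.5, 0.0]
width: 70.5
[451.06339253  11.10569659 240.44250089] [[ 0.001 -0.024  1.   ]
 [-0.     1.     0.024]
 [-1.    -0.     0.001]]
[[302.69583359   0.         319.69152758]
 [  0.         302.69583359 195.99501239]
 [  0.           0.           1.        ]] [[0.9997002431942784, 0.024458105162690577, 0.0011067290335281057, -449.9494284211428], [0.023053040589944788, -0.9555672803772908, 0.2938702604754491, -48.02575921241123], [0.008245063787578845, -0.29375665739554013, -0.9558446762727406, 432.4752242317417], [0.0, 0.0, 0.0, 1.0]] [318.9845045  210.02190468] [336.52545956 159.99510408]
```

View pics/w2.png

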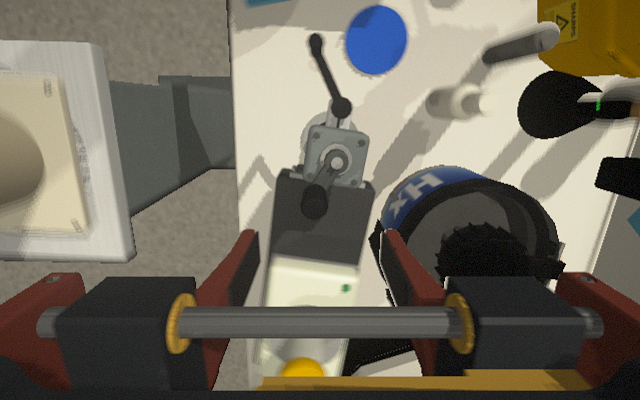

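View pics/s2.png

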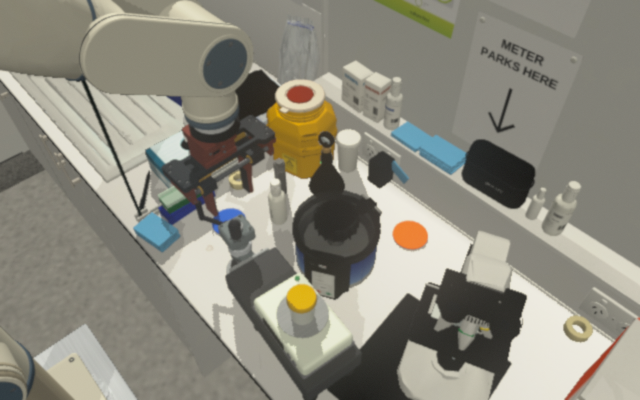

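Run:
```python
from h import *
sc=get_image("scene");w=get_image("wrist")
for p in [(451,11,240),(491,11,240),(411,11,240),(449,12.5,206)]: print(p,proj(sc,p),proj(w,p))
K=[]
for c in [(313,188),(316,200)]:
  print([onz(w,*c,z).round(1) for z in (163,185,206)])
print(onz(w,336,160,160))
crop(w,260,80,420,300,3,"pics/w2c.png")
crop(sc,150,120,350,270,4,"pics/s2c.png")
```

```text
(451, 11, 240) [232.39268617 210.64787805] [324.92146726 232.55315171]
(491, 11, 240) [250.23201205 199.03908793] [384.11687866 234.54524707]
(411, 11, 240) [213.8781021  222.69608672] [265.48764558 230.55303316]
(449, 12.5, 206) [233.49357897 222.61044667] [321.73666155 212.86658952]
[array([441. ,  20.4, 163. ]), array([441.3,  26.5, 185. ]), array([441.6,  32.4, 206. ])]
[array([444.1,   9. , 163. ]), array([444.2,  16.1, 185. ]), array([444.2,  22.9, 206. ])]
[460.72715727  46.20321251 160.        ]
```

View pics/w2c.png

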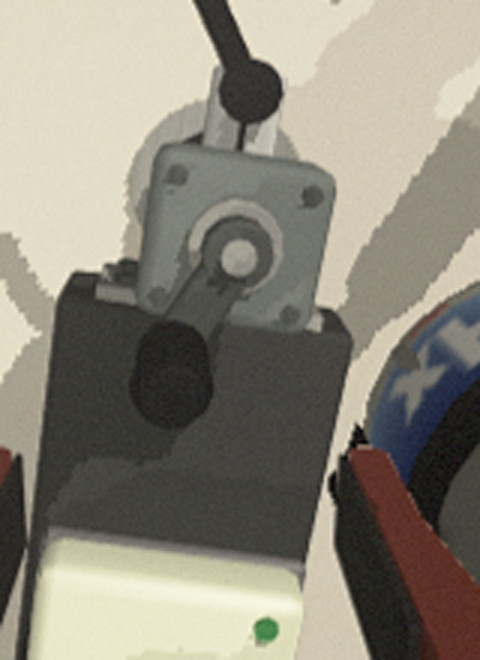

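View pics/s2c.png

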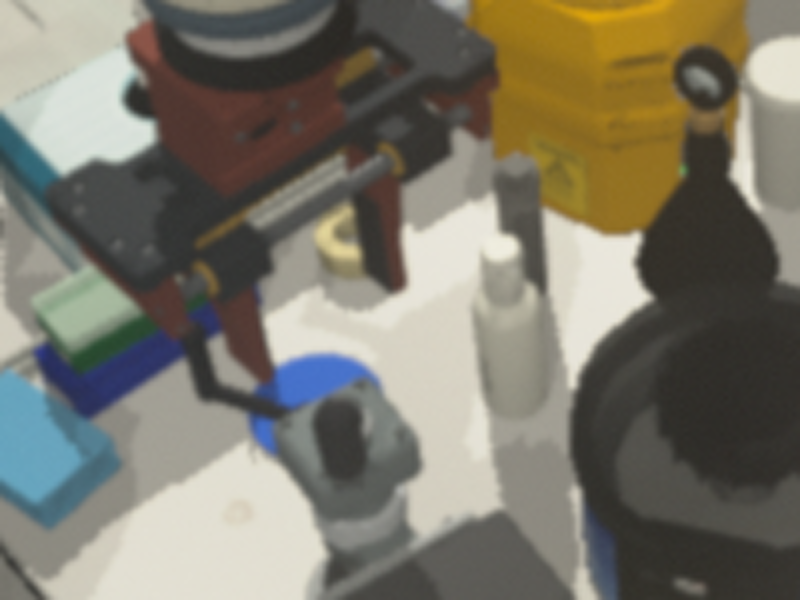

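Run:
```python
from h import *
w=get_image("wrist");t=get_image("top");o=get_obs()
print(o["t"],o["ee_pos"],o["width"],o["ft_force"])
print(proj(w,(449,12.5,206)), onz(w,317.3,208.3,206), onz(w,339,165.3,158))
crop(t,200,180,420,340,3.6,"pics/t3.png")
```

```text
2.5 [448.71708354  13.96079463 240.35557787] 59.897417350854695 [ 1.32190461  0.06929093 -0.11407736]
[321.92211444 213.27277402] [445.25044253  16.46997114 206.        ] [463.61587099  41.47600928 158.        ]
```

View pics/t3.png

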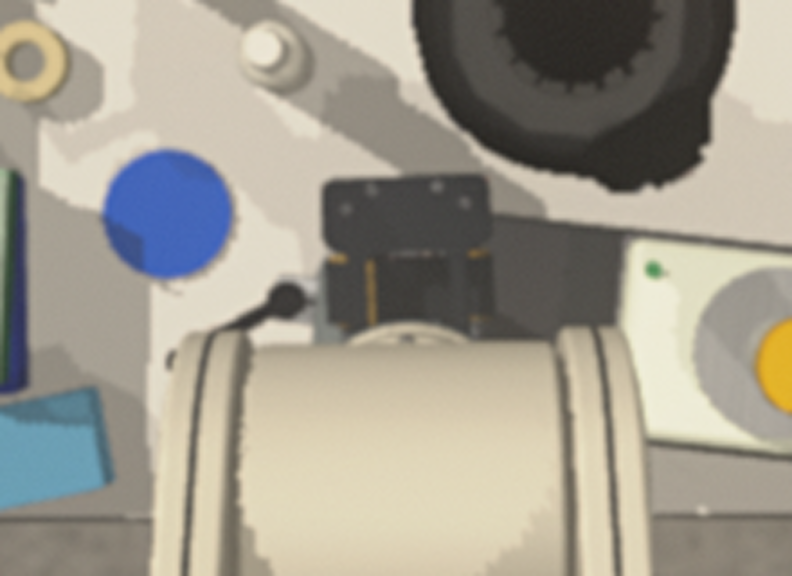

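```bash
python3 -m crank '[[[3.5,0.05,-0.1],[2,0,0],6],[[3.5,0,0],[0,0,0],6],[[0,0,0],[0,0,0],6]]'
python3 - <<'E'
from h import *
w=get_image("wrist");sc=get_image("scene");o=get_obs()
print(o["t"],o["ee_pos"],o["width"],o["ft_force"])
crop(w,160,80,480,320,2.4,"pics/w4.png");crop(sc,150,120,350,270,4,"pics/s4.png")
E
```

```text
t: 2.88
ee_pos: [445.9, 14.5, 168.7]
orientation: [-0.001, 1.576, 0.001]
ft_force: [-1.0, 0.5, 1.1]
width: 60.0
2.975 [448.34192042  14.36298091 171.03805124] 60.091190569138114 [ 0.64964064 -0.18596772  0.52803428]
```

View pics/w4.png

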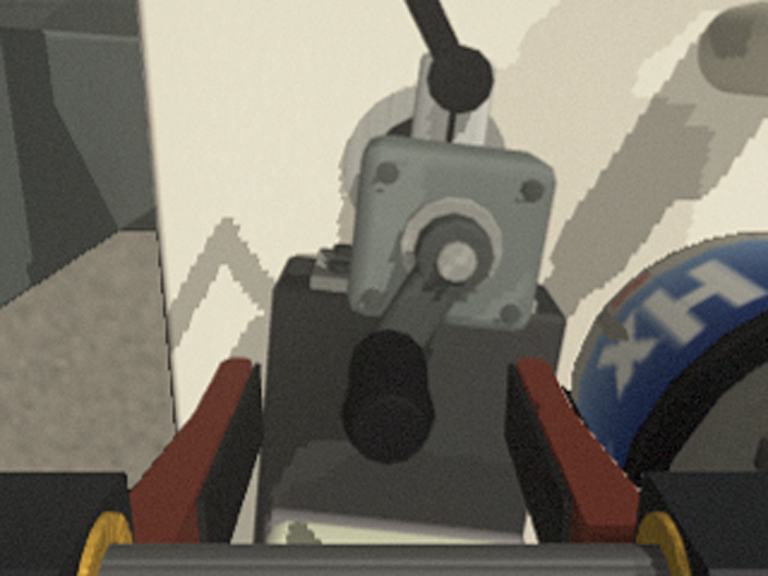

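View pics/s4.png

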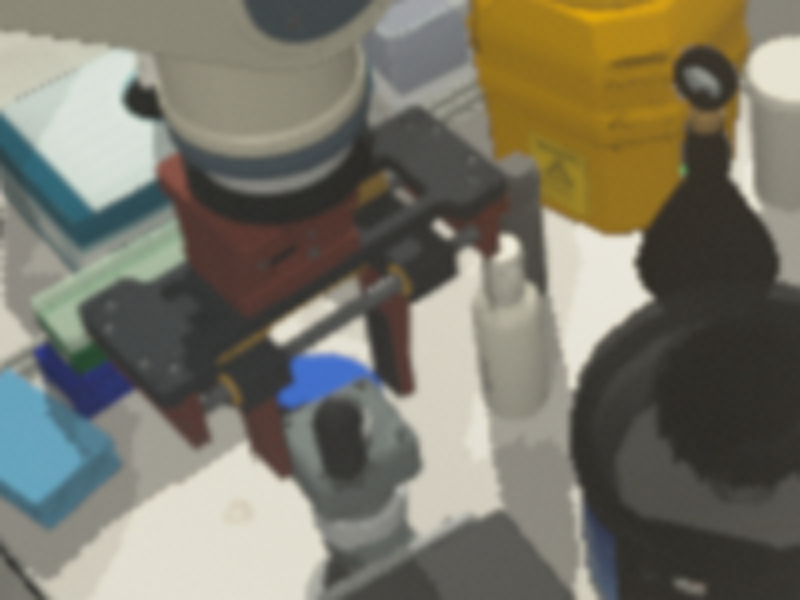

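Run:
```python
from h import *
w=get_image("wrist");sc=get_image("scene");o=get_obs()
print(o["ee_pos"],R.from_rotvec(o["orientation"]).as_matrix().round(4).tolist())
print("knobtop",onz(w,160+388/2.4,80+412/2.4,206))
for y in (4,14,24):
  for z in(171,190):
   for x in (418,478): 
    a=(proj(w,(x,y,z))-[160,80])*2.4;b=(proj(sc,(x,y,z))-[150,120])*4; print(x,y,z,a.round(),b.round())
for z in (163,206):print(z,(proj(sc,(447.5,12,z))-[150,120])*4,(proj(w,(447.5,12,z))-[160,80])*2.4)
```

```text
[449.07318901  14.21470982 171.68998622] [[0.0024, -0.0001, 1.0], [0.0, 1.0, 0.0001], [-1.0, 0.0, 0.0024]]
knobtop [447.88358785  15.97725886 206.        ]
418 4 171 [282. 392.] [301. 504.]
478 4 171 [493. 392.] [404. 434.]
418 4 190 [272. 425.] [295. 480.]
478 4 190 [504. 425.] [399. 409.]
418 14 171 [280. 360.] [288. 491.]
478 14 171 [495. 360.] [391. 422.]
418 14 190 [270. 389.] [282. 467.]
478 14 190 [506. 390.] [386. 397.]
418 24 171 [279. 326.] [275. 478.]
478 24 171 [496. 326.] [378. 409.]
418 24 190 [268. 353.] [269. 454.]
478 24 190 [508. 353.] [374. 384.]
163 [344.00530379 469.19745428] [385.69334802 354.9929527 ]
206 [331.97528272 412.83343048] [386.31612993 427.29847551]
```

Run:
```python
from h import *
w=get_image("wrist");sc=get_image("scene");o=get_obs()
print(o["ee_pos"],o["width"])
for (u,v) in ((262,365),(262,440),(507,365),(507,440)):
    c,d=ray(w,160+u/2.4,80+v/2.4)
    for D in (171,185,200): print(u,v,D,(c+d*D).round(1))
print(c)
crop(w,200,200,420,320,3.5,"pics/w5.png")
```

```text
[448.99127044  14.11228052 171.5793934 ] 59.77937983100873
262 365 171 [418.9  25.5 201.7]
262 365 185 [416.6  19.8 188.8]
262 365 200 [414.2  13.7 175. ]
262 440 171 [418.9   8.7 206.9]
262 440 185 [416.6   1.6 194.4]
262 440 200 [414.2  -6.  181. ]
507 365 171 [476.6  25.5 201.8]
507 365 185 [479.   19.8 189. ]
507 365 200 [481.6  13.7 175.1]
507 440 171 [476.6   8.7 207. ]
507 440 185 [479.    1.6 194.6]
507 440 200 [481.6  -6.  181.2]
[447.10196523  95.21689103 359.26168697]
```

View pics/w5.png

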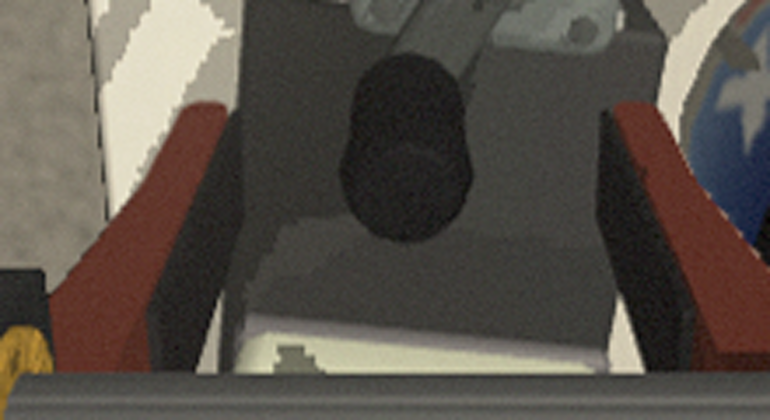

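```bash
python3 -m crank '[[[0.5,0,0],[0,0,0],1],[[0,0,0],[0,0,0],1],[[0,0,0],[0,0,0],1],[[0,0,0],[0,0,0],1],[[0,0,0],[0,0,0],1]]'
python3 - <<'E'
from h import *
w=get_image("wrist");sc=get_image("scene");o=get_obs()
print(o["t"],o["ee_pos"],o["width"],o["ft_force"],o["moment"])
crop(w,200,200,420,320,3.5,"pics/w6.png");crop(sc,150,120,350,270,4,"pics/s6.png")
E
```

```text
t: 3.8
ee_pos: [446.8, 14.0, 165.2]
orientation: [0.001, 1.573, -0.001]
ft_force: [-4.5, -0.6, 4.3]
width: 21.2
3.9 [446.8117015   13.98344766 165.19308234] 21.457662550996027 [-5.36547768 -0.20919048  4.8102483 ] [-0.0553189   1.03023736 -0.0304533 ]
```

View pics/w6.png

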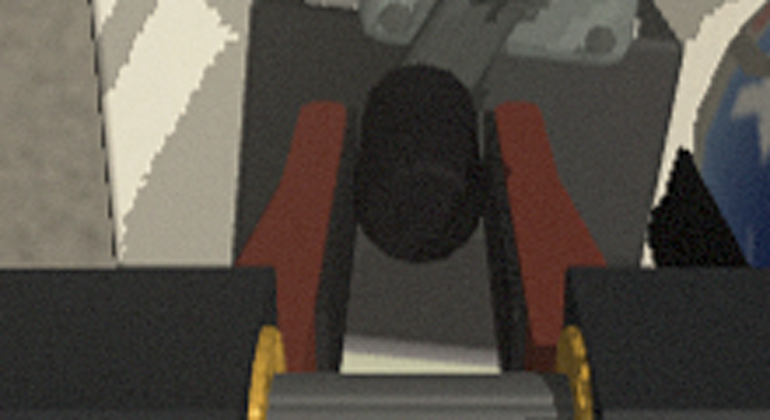

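View pics/s6.png

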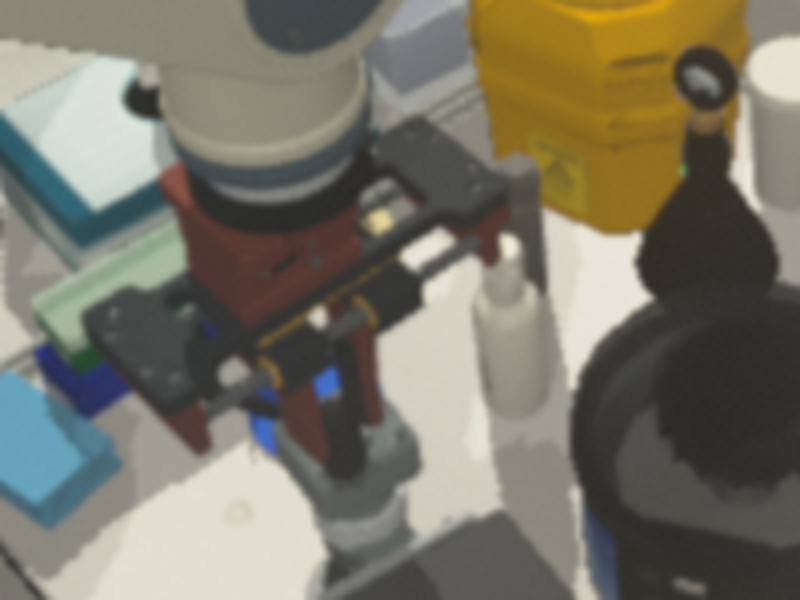

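```bash
cat > circ.py <<'E'
import numpy as np,sys
cx,cy,r=464.3,44.3,35
a=-120.;p=np.array([447.9,13.0])
for k in range(30):
    a-=15; q=np.array([cx+r*np.cos(np.radians(a)),cy+r*np.sin(np.radians(a))]); d=((q-p)/10).round(1); p=p+d*10
    print(k+1,a,"dy,dz:",d[1],d[0],p)
E
python3 circ.py
```

```text
1 -135.0 dy,dz: 0.7 -0.8 [439.9  20. ]
2 -150.0 dy,dz: 0.7 -0.6 [433.9  27. ]
3 -165.0 dy,dz: 0.8 -0.3 [430.9  35. ]
4 -180.0 dy,dz: 0.9 -0.2 [428.9  44. ]
5 -195.0 dy,dz: 0.9 0.2 [430.9  53. ]
6 -210.0 dy,dz: 0.9 0.3 [433.9  62. ]
7 -225.0 dy,dz: 0.7 0.6 [439.9  69. ]
8 -240.0 dy,dz: 0.6 0.7 [446.9  75. ]
9 -255.0 dy,dz: 0.3 0.8 [454.9  78. ]
10 -270.0 dy,dz: 0.1 0.9 [463.9  79. ]
11 -285.0 dy,dz: -0.1 0.9 [472.9  78. ]
12 -300.0 dy,dz: -0.3 0.9 [481.9  75. ]
13 -315.0 dy,dz: -0.6 0.7 [488.9  69. ]
14 -330.0 dy,dz: -0.7 0.6 [494.9  62. ]
15 -345.0 dy,dz: -0.9 0.3 [497.9  53. ]
16 -360.0 dy,dz: -0.9 0.1 [498.9  44. ]
17 -375.0 dy,dz: -0.9 -0.1 [497.9  35. ]
18 -390.0 dy,dz: -0.8 -0.3 [494.9  27. ]
19 -405.0 dy,dz: -0.7 -0.6 [488.9  20. ]
20 -420.0 dy,dz: -0.6 -0.7 [481.9  14. ]
21 -435.0 dy,dz: -0.4 -0.9 [472.9  10. ]
22 -450.0 dy,dz: -0.1 -0.9 [463.9   9. ]
23 -465.0 dy,dz: 0.1 -0.9 [454.9  10. ]
24 -480.0 dy,dz: 0.4 -0.8 [446.9  14. ]
25 -495.0 dy,dz: 0.6 -0.7 [439.9  20. ]
26 -510.0 dy,dz: 0.7 -0.6 [433.9  27. ]
27 -525.0 dy,dz: 0.8 -0.3 [430.9  35. ]
28 -540.0 dy,dz: 0.9 -0.2 [428.9  44. ]
29 -555.0 dy,dz: 0.9 0.2 [430.9  53. ]
30 -570.0 dy,dz: 0.9 0.3 [433.9  62. ]
```

```bash
cat > log.py <<'E'
from h import *
o=get_obs(); c=np.array([464.3,44.3]); p=o["ee_pos"][:2]-c; r=np.hypot(*p); u=p/r; t=np.array([u[1],-u[0]])  # clockwise tangent
f=o["ft_force"][:2]
print("t%.2f ang %.1f r %.1f z %.1f  drag %.2f radial %.2f fz %.2f w %.1f"%(o["t"],np.degrees(np.arctan2(p[1],p[0])),r,o["ee_pos"][2],-f@t,f@u,o["ft_force"][2],o["width"]))
E
python3 -m crank '[[[0,0.7,-0.8],[0,0,0],1],[[0,0.7,-0.6],[0,0,0],1],[[0,0.8,-0.3],[0,0,0],1]]' >/dev/null; python3 log.py
python3 -m crank '[[[0,0.9,-0.2],[0,0,0],1],[[0,0.9,0.2],[0,0,0],1],[[0,0.9,0.3],[0,0,0],1]]' >/dev/null; python3 log.py
```

```text
t4.28 ang -163.8 r 34.4 z 165.3  drag 9.85 radial 2.07 fz -0.42 w 21.0
t4.65 ang 149.7 r 34.6 z 165.2  drag 7.57 radial -7.99 fz -2.44 w 21.3
```

```bash
python3 -m crank '[[[0,0.7,0.6],[0,0,0],1],[[0,0.6,0.7],[0,0,0],1]]' >/dev/null; python3 log.py
python3 -m crank '[[[0,0.3,0.8],[0,0,0],1],[[0,0.1,0.9],[0,0,0],1]]' >/dev/null; python3 log.py
```

```text
t4.90 ang 120.6 r 35.0 z 165.1  drag 8.79 radial -11.57 fz 2.46 w 21.4
t5.15 ang 93.6 r 34.9 z 165.0  drag 9.06 radial -4.58 fz 8.64 w 21.2
```

```bash
python3 -m crank '[[[0,-0.1,0.9],[0,0,0],1],[[0,-0.3,0.9],[0,0,0],1]]' >/dev/null; python3 log.py
python3 -m crank '[[[0,-0.6,0.7],[0,0,0],1],[[0,-0.7,0.6],[0,0,0],1]]' >/dev/null; python3 log.py
```

```text
t5.40 ang 64.4 r 35.2 z 165.0  drag 10.55 radial -5.31 fz 9.31 w 21.3
t5.65 ang 34.6 r 35.4 z 165.1  drag 10.91 radial -1.40 fz 6.52 w 21.1
```

```bash
python3 -m crank '[[[0,-0.9,0.3],[0,0,0],1],[[0,-0.9,0.1],[0,0,0],1]]' >/dev/null; python3 log.py
```

```text
t5.90 ang 4.8 r 35.6 z 165.4  drag 13.68 radial 1.82 fz -1.53 w 21.3
```

```bash
python3 - <<'E'
from h import *
w=get_image("wrist");sc=get_image("scene")
crop(w,200,0,460,200,3,"pics/w7.png");crop(sc,180,180,300,290,5,"pics/s7.png")
# where the foot and plate should project in scene
for n,z,r in(("plate",4,40),("footbot",4,28),("footbot+20",24,28)):
  print(n,[((proj(sc,(464.3+r*np.cos(a),42.3+r*np.sin(a),z))-[180,180])*5).round() for a in np.radians([0,90,180,270])])
E
python3 log.py
```

```text
plate [array([389., 392.]), array([261., 387.]), array([241., 498.]), array([373., 502.])]
footbot [array([368., 407.]), array([278., 404.]), array([264., 481.]), array([356., 485.])]
footbot+20 [array([363., 381.]), array([272., 378.]), array([258., 456.]), array([351., 459.])]
t6.00 ang 3.8 r 35.6 z 165.4  drag 9.36 radial 1.02 fz -0.52 w 21.4
```

View pics/w7.png

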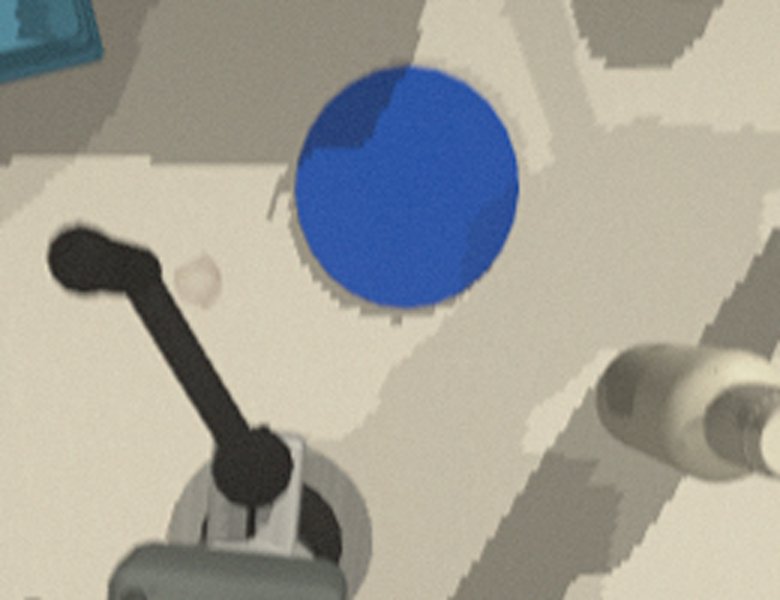

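View pics/s7.png

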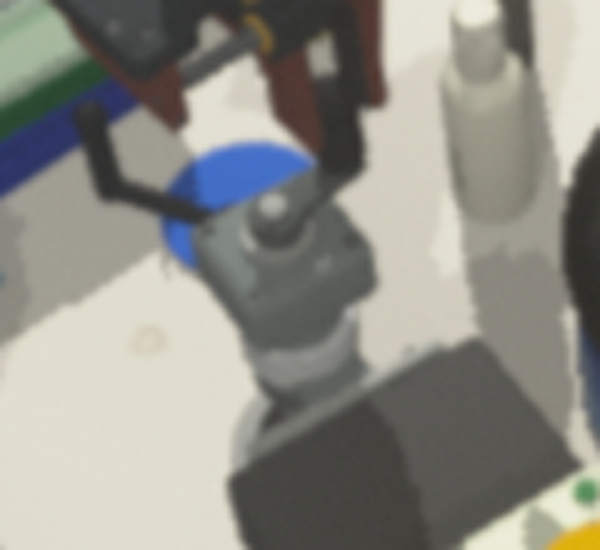

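Run:
```python
from h import *
w=get_image("wrist")
a=np.radians(np.arange(0,180,0.5))
for n,z,r in(("plate",4,40),("foot",4,28),("f",10,28),("f",16,28),("f",24,28),("f",34,28)):
  P=np.array([(proj(w,(464.3+r*np.cos(t),42.3+r*np.sin(t),z))-[200,0])*3 for t in a])
  i=P[:,1].argmin()
  rt=P[:i]; lt=P[i:]
  print(n,z,"top",P[i].round(0),"right col at rows 480,510,540",[np.interp(-y,-rt[:,1],rt[:,0]).round() for y in(540,510,480)], "left",[np.interp(y,lt[:,1],lt[:,0]).round() for y in (540,510,480)])
crop(w,240,130,340,200,7.5,"pics/w8.png")
```

```text
plate 4 top [269. 435.] right col at rows 480,510,540 [np.float64(374.0), np.float64(370.0), np.float64(356.0)] left [np.float64(171.0), np.float64(173.0), np.float64(186.0)]
foot 4 top [270. 466.] right col at rows 480,510,540 [np.float64(343.0), np.float64(338.0), np.float64(313.0)] left [np.float64(201.0), np.float64(206.0), np.float64(228.0)]
f 10 top [269. 469.] right col at rows 480,510,540 [np.float64(343.0), np.float64(336.0), np.float64(308.0)] left [np.float64(199.0), np.float64(205.0), np.float64(230.0)]
f 16 top [267. 472.] right col at rows 480,510,540 [np.float64(343.0), np.float64(334.0), np.float64(302.0)] left [np.float64(196.0), np.float64(204.0), np.float64(233.0)]
f 24 top [265. 475.] right col at rows 480,510,540 [np.float64(342.0), np.float64(330.0), np.float64(292.0)] left [np.float64(193.0), np.float64(202.0), np.float64(239.0)]
f 34 top [262. 480.] right col at rows 480,510,540 [np.float64(340.0), np.float64(325.0), np.float64(263.0)] left [np.float64(189.0), np.float64(202.0), np.float64(262.0)]
```

View pics/w8.png

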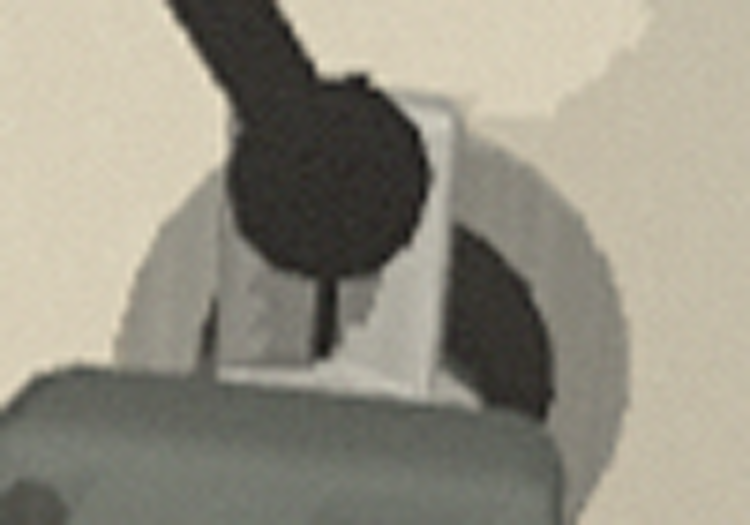

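```bash
python3 -m crank '[[[0,-0.9,-0.1],[0,0,0],1],[[0,-0.7,-0.3],[0,0,0],1]]' >/dev/null; python3 log.py;python3 -m crank '[[[0,0,0],[0,0,0],1],[[0,0,0],[0,0,0],1]]' >/dev/null; python3 log.py
```

```text
t6.30 ang -21.4 r 35.7 z 165.6  drag 14.36 radial 2.45 fz -6.76 w 21.6
t6.55 ang -22.2 r 35.8 z 165.5  drag 10.61 radial 1.43 fz -5.10 w 21.2
```

```bash
python3 -m crank '[[[0,0.2,0.1],[0,0,0],1],[[0,0,0],[0,0,0],1]]' >/dev/null; python3 log.py;python3 -m crank '[[[0,0,0],[0,0,0],5],[[0,0,0],[0,0,0],5],[[-3,0,0],[0,0,0],5],[[-5,0,0],[0,0,0],5],[[0,0,0],[0,0,0],5]]'
python3 - <<'E'
from h import *
w=get_image("wrist");crop(w,160,0,480,240,2.4,"pics/w9.png")
w=get_image("scene");crop(w,150,120,370,320,3,"pics/s9.png")
E
```

```text
t6.80 ang -21.6 r 35.6 z 165.5  drag 2.77 radial 3.30 fz -3.66 w 21.1
t: 7.42
ee_pos: [498.0, 30.9, 248.7]
orientation: [0.001, 1.564, -0.001]
ft_force: [0.2, 0.0, -0.7]
width: 50.1
```

View pics/w9.png

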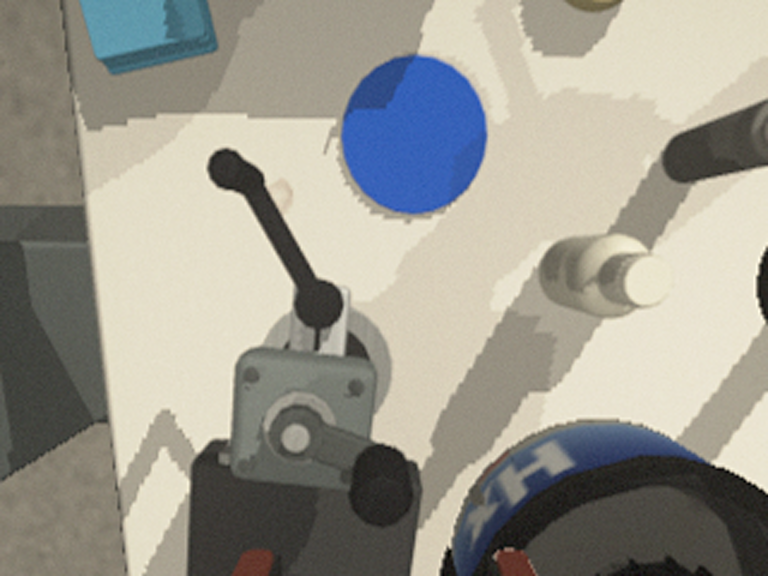

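View pics/s9.png

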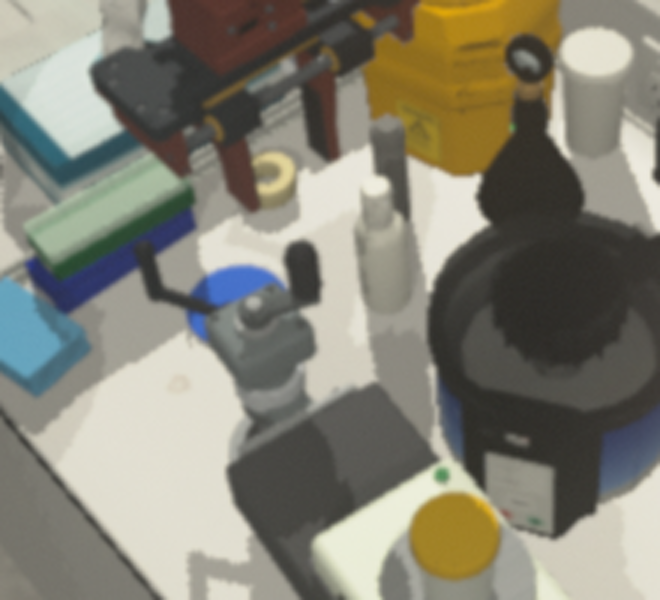

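Run:
```python
from h import *
w=get_image("wrist");o=get_obs();print(o["ee_pos"])
print("post",onz(w,160+228/2.4,165/2.4,160), "knob",onz(w,160+380/2.4,485/2.4,206),"pivot",onz(w,160+318/2.4,302/2.4,110))
p=(*o["ee_pos"],0)
rows(p,[(485,75,249,0),(463,110,249,0),(443.5,137.5,245,0),(443.5,137.5,200,0),(443.5,137.5,160,0),(443.5,137.5,118,0)],5)
```

```text
[495.10349525  30.83504473 244.48252892]
post [440.16148374 139.28542505 160.        ] knob [493.01867113  37.17093827 206.        ] pivot [465.81754327  89.1915199  110.        ]
[[[-0.45, 4.42, -1.01], [np.float64(-0.0), 0, 0], 5], [[-0.0, 3.5, -2.2], [np.float64(-0.0), 0, 0], 5], [[0.4, 2.75, -1.95], [np.float64(-0.0), 0, 0], 5], [[4.5, -0.0, -0.0], [np.float64(-0.0), 0, 0], 5], [[4.0, -0.0, -0.0], [np.float64(-0.0), 0, 0], 5]]
[[[4.2, -0.0, -0.0], [np.float64(-0.0), 0, 0], 5]]
end [443.5  137.54 117.98   0.  ]
```

```bash
python3 -m crank '[[[0,4.4,-1],[0,0,0],5],[[0,3.5,-2.2],[0,0,0],5],[[0,2.8,-2],[0,0,0],5],[[0,0,0],[0,0,0],5]]'
python3 - <<'E'
from h import *
w=get_image("wrist");o=get_obs();print(o["ee_pos"])
crop(w,160,60,480,300,2.4,"pics/w10.png")
for z in(106,160):print(((proj(w,(443.5,138,z))-[160,60])*2.4).round())
E
```

```text
t: 8.07
ee_pos: [442.1, 138.8, 243.8]
orientation: [-0.002, 1.574, 0.001]
ft_force: [0.5, 0.3, -0.8]
width: 50.1
[443.09125328 138.13052022 244.13282452]
[391. 289.]
[392. 323.]
```

View pics/w10.png

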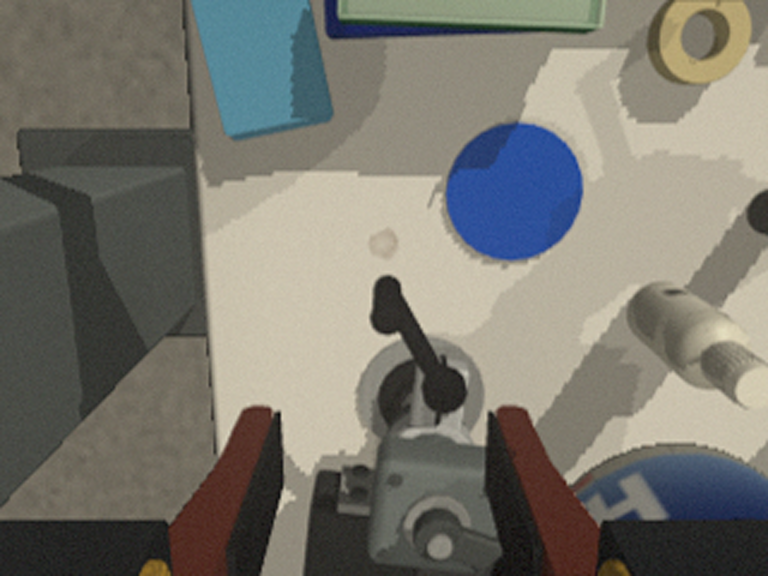

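```bash
python3 -m crank '[[[4.2,0,0],[0,0,0],5],[[4.2,0,0],[0,0,0],5],[[4,0,0],[0,0,0],5],[[0,0,0],[0,0,0],5]]'; python3 -m crank '[[[0,0,0],[0,0,0],0.2],[[0,0,0],[0,0,0],0.2],[[0,0,0],[0,0,0],0.2],[[0,0,0],[0,0,0],0.2]]'
python3 - <<'E'
from h import *
w=get_image("wrist");crop(w,160,60,480,300,2.4,"pics/w11.png")
E
```

```text
t: 8.62
ee_pos: [442.1, 136.4, 118.6]
orientation: [-0.0, 1.578, -0.003]
ft_force: [0.2, -0.1, 0.2]
width: 50.0
t: 9.12
ee_pos: [443.7, 138.2, 121.9]
orientation: [0.001, 1.571, -0.001]
ft_force: [-5.4, 2.8, 3.4]
width: 13.5
```

View pics/w11.png

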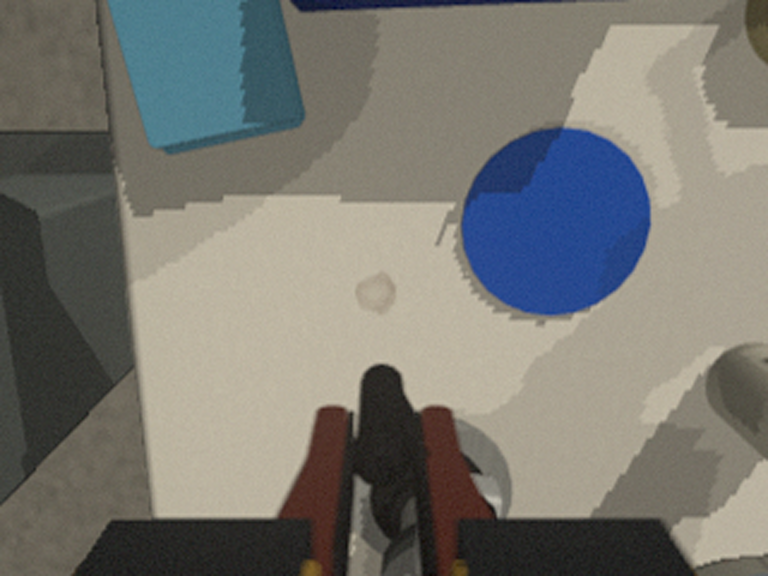

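```bash
python3 - <<'E'
import numpy as np
c=np.array([469.8,87.7]);p=np.array([443.7,138.2])
for a in (109,101,93,85,77,69,61,53,45,41,38,36):
    q=c+57.5*np.array([np.cos(np.radians(a)),np.sin(np.radians(a))]); d=((q-p)/10).round(1);p=p+d*10;print(a,"dy,dz",d[1],d[0],p)
E
cat > log2.py <<'E'
from h import *
o=get_obs();c=np.array([469.8,87.7]); p=o["ee_pos"][:2]-c; r=np.hypot(*p); u=p/r; t=np.array([u[1],-u[0]]);f=o["ft_force"][:2]
print("t%.2f ang %.1f r %.1f z %.1f drag %.2f rad %.2f fz %.2f w %.1f"%(o["t"],np.degrees(np.arctan2(p[1],p[0])),r,o["ee_pos"][2],-f@t,f@u,o["ft_force"][2],o["width"]))
E
python3 log2.py
```

```text
109 dy,dz 0.4 0.7 [450.7 142.2]
101 dy,dz 0.2 0.8 [458.7 144.2]
93 dy,dz 0.1 0.8 [466.7 145.2]
85 dy,dz -0.0 0.8 [474.7 145.2]
77 dy,dz -0.1 0.8 [482.7 144.2]
69 dy,dz -0.3 0.8 [490.7 141.2]
61 dy,dz -0.3 0.7 [497.7 138.2]
53 dy,dz -0.5 0.7 [504.7 133.2]
45 dy,dz -0.5 0.6 [510.7 128.2]
41 dy,dz -0.3 0.2 [512.7 125.2]
38 dy,dz -0.2 0.2 [514.7 123.2]
36 dy,dz -0.2 0.2 [516.7 121.2]
t9.18 ang 117.4 r 57.0 z 121.8 drag 3.01 rad 4.46 fz 5.36 w 12.3
```

```bash
python3 -m crank '[[[0,0.4,0.7],[0,0,0],0.2],[[0,0.2,0.8],[0,0,0],0.2],[[0,0.1,0.8],[0,0,0],0.2],[[0,0,0.8],[0,0,0],0.2]]'>/dev/null; python3 log2.py
python3 -m crank '[[[0,-0.1,0.8],[0,0,0],0.2],[[0,-0.3,0.8],[0,0,0],0.2],[[0,-0.3,0.7],[0,0,0],0.2]]'>/dev/null; python3 log2.py
python3 -m crank '[[[0,-0.5,0.7],[0,0,0],0.2],[[0,-0.5,0.6],[0,0,0],0.2]]'>/dev/null; python3 log2.py
```

```text
t9.68 ang 86.3 r 58.1 z 121.4 drag 7.54 rad 4.27 fz 7.01 w 12.5
t10.05 ang 61.9 r 57.0 z 121.2 drag 7.86 rad -1.66 fz 6.07 w 12.3
t10.30 ang 45.6 r 56.8 z 121.2 drag 6.98 rad -1.71 fz 4.87 w 12.4
```

```bash
python3 -m crank '[[[0,-0.3,0.2],[0,0,0],0.2],[[0,0,0],[0,0,0],0.2]]'>/dev/null; python3 log2.py
python3 -m crank '[[[0,-0.2,0.2],[0,0,0],0.2],[[0,0,0],[0,0,0],0.2]]'>/dev/null; python3 log2.py
python3 -m crank '[[[0,-0.2,0.2],[0,0,0],0.2],[[0,0,0],[0,0,0],0.2]]'>/dev/null; python3 log2.py
```

```text
t10.55 ang 41.3 r 57.0 z 121.3 drag 4.11 rad 0.64 fz 1.06 w 12.2
t10.80 ang 38.2 r 56.8 z 121.2 drag 2.39 rad -3.05 fz 2.99 w 12.5
t11.05 ang 37.5 r 56.8 z 121.1 drag 13.42 rad -2.02 fz 5.99 w 12.6
```

```bash
python3 -m crank '[[[0,-0.2,0.1],[0,0,0],0.2],[[0,0,0],[0,0,0],0.2]]'>/dev/null; python3 log2.py
python3 -m crank '[[[0,0.2,-0.2],[0,0,0],0.2],[[0,0,0],[0,0,0],3],[[0,0,0],[0,0,0],3],[[0,0,0],[0,0,0],3]]'>/dev/null; python3 log2.py
python3 -m crank '[[[-5,0,0],[0,0,0],3],[[-5,0,0],[0,0,0],3],[[-3,0,0],[0,0,0],3],[[0,0,0],[0,0,0],3]]'
python3 - <<'E'
from h import *
w=get_image("wrist");crop(w,160,60,480,300,2.4,"pics/w12.png")
w=get_image("scene");crop(w,150,120,370,320,3,"pics/s12.png")
E
```

```text
t11.30 ang 37.2 r 56.7 z 121.1 drag 23.21 rad 0.15 fz 8.32 w 12.5
t11.80 ang 35.1 r 57.3 z 121.4 drag -0.13 rad 0.41 fz -0.19 w 29.6
t: 12.3
ee_pos: [518.0, 121.0, 253.8]
orientation: [0.002, 1.565, -0.0]
ft_force: [0.4, 0.1, -0.5]
width: 30.2
```

View pics/w12.png

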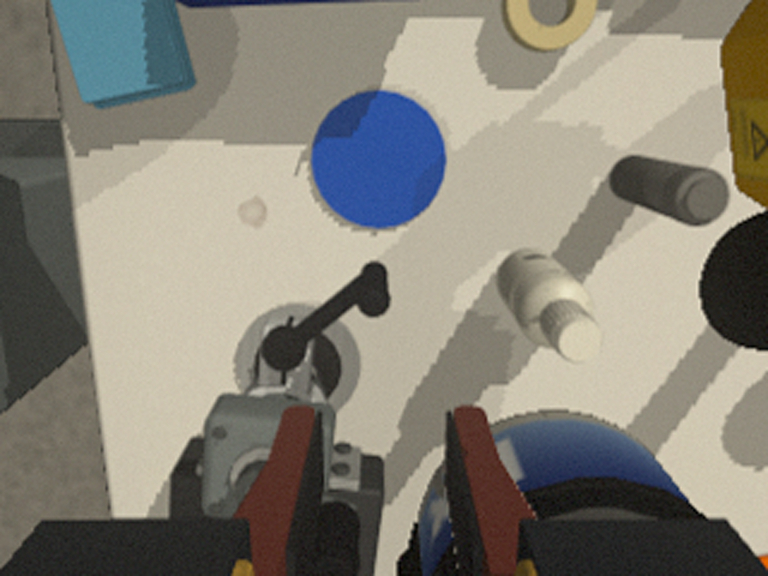

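View pics/s12.png

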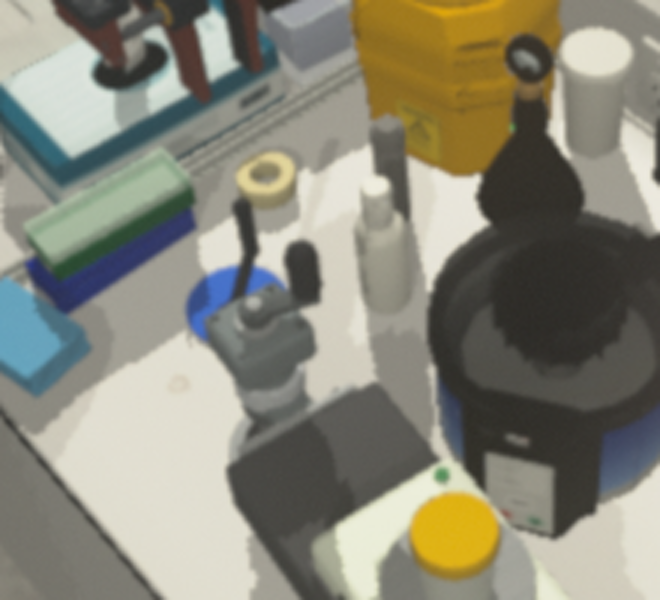

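Run:
```python
from h import *
a=cv2.imread("pics/scene0.png",0).astype(np.float32);sc=get_image("scene");b=cv2.cvtColor(sc["pixels"],cv2.COLOR_RGB2GRAY).astype(np.float32)
for n,(x0,y0,x1,y1) in dict(slabL=(222,250,276,290),slabend=(240,270,300,330),pot=(275,275,330,340),slabR=(300,330,365,385),bottle=(262,172,295,226)).items():
    A=a[y0:y1,x0:x1];B=b[y0:y1,x0:x1];print(n,cv2.phaseCorrelate(A,B,cv2.createHanningWindow(A.shape[::-1],cv2.CV_32F)))
for z in(82,83):print(proj(sc,(402,8,z)))
o=get_obs();print(o["t"],o["ft_force"])
```

```text
slabL ((0.4233851093762304, 0.28897084342736434), 0.8584207338315469)
slabend ((-0.03306681026063174, 0.048962417508949585), 0.7880231213569641)
pot ((-0.019156027166673084, 0.013674758445745283), 0.9435296601719326)
slabR ((-0.0809122511533289, 0.028967920703468764), 1.0081134487081458)
bottle ((0.05261035857964558, -0.027828326350082477), 0.944894327303019)
[223.84266189 275.85823321]
[223.76861543 275.58195506]
12.45 [ 0.40734552 -0.58792633  0.90855485]
```

```bash
python3 -c "
from workcell import *
print(close_job())"
```

```text
the job is handed in; nothing more can be done
None
```

The leg is wound down onto its steel plate and the clamp lever is fully home. I handed the job in at about 12.5 s, with the gripper open and clear of everything.

**Crank:** I turned the knob clockwise about 260°. The pull rose from about 9 N to 14.4 N in motion. That is 5.4 N up, or roughly 41 N on the foot, and below the 7.5 N rise where the slab starts to lift. The wrist picture, taken about 26° before I stopped turning, also showed the foot down on its plate. I judged the touch point from noisy force readings, about 1 N either way, so the 41 N is an estimate.

**Lever:** I swung the post clockwise about 80° until it hit its stop. The pull there jumped from about 4 N to 23 N with almost no further movement, and the lever stayed put after release.

**Last checks:**
- **Slab, pot and bottle:** comparing the scene picture with the first one, the slab top, its far end, the pot and the bottle moved less than 0.1 pixel.
- **Left-end disagreement:** the patch at the slab's left corner shifted 0.4 pixel. It contains the crank's moving shadow, and the shift was sideways and down, while lifting would move it up. I took it as no lift.
- **Fingertips:** in the pictures they looked about 20 mm higher than the reported tool position. I allowed for that, and both grips held.

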